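Open the mint jar on the study desk

TASK

Lift the wooden lid off the jar caddy by its knob and stand it upright, without dropping it, on the square desk pad. Then unscrew the metal cap of the glass jar (anticlockwise from above, about a quarter turn) while the jar stays down in the caddy's square well, and when the threads let go lift the cap straight up. Finish still holding the cap, level, two to four centimetres above where it sat and over the jar's mouth, touching nothing else, with the lid still on the pad and the other things on the desk left alone.

Things in the scene. Friction and masses are not known exactly. Their poses are not given: they have to be found in the camera images.
- lid_knob (a point): Upright brass knob (head 26 mm across, 22 high) of the caddy's loose wooden lid: 110 x 110 x 72 mm, hollow below, 0.3 kg. Point on the knob's axis, 12 mm below its top, 24 mm above the lid's top, 96 mm above its lower edge; z up, x, y along the sides. Starts on the caddy, lower edge 50 mm above the desk, over the jar with 2 mm play: lift straight up 65 mm before moving sideways.
- caddy: Dark-wood caddy block fixed to the desk, 110 x 110 mm, 50 mm high plus a 5 mm raised locating rim (90 mm square). In its middle a 59 mm square well, floor 10 mm above the desk, holds the jar and stops it turning. Origin: centre of its underside, on the desk; x, y along its sides.
- pad: Flat square dark desk pad, 200 x 200 mm, 4 mm thick, fixed to the desk, empty. Origin: centre of its underside; x, y along its sides.
- jar_center (a point): Centre, 45 mm above its underside, of a clear glass jar of white mints: square body 56 x 56 x 60 mm, then a round neck 43 mm across, rim at 90 mm. About 0.5 kg. Loose in the caddy's well with 1.5 mm play each side, underside 10 mm and shoulder 70 mm above the desk. It rises with the cap if that is pulled before the threads let go.
- cap_center (a point): Centre (half-way up) of the jar's round steel cap, 59 mm across, 24.5 high, 60 g; z up. Seated, its lower edge is 82 mm above the desk, 12 mm over the jar's shoulder. Turned anticlockwise from above (0.2 to 0.5 N m, a springy seal pushes it up) it rises 2.5 mm and is free after 1.25 to 1.43 rad; at 1.5 to 1.7 rad a stop, still free to lift. Its x starts within 0.1 rad of the jar's x.
- paperweight: Marble dome paperweight, 50 mm diameter, 34 mm high, between caddy and pad; leave alone. Origin: centre of its underside.
- stapler: Dark stapler 34 x 130 x 40 mm, beyond them; leave alone. Origin: centre of its underside.
- pot: White round ceramic pot with a small knob, 92 mm diameter, 85 mm high, at the left side; not the caddy, leave alone. Origin: centre of its underside.
- books: Two stacked books 200 x 140 mm, 45 mm high, at the right side; leave alone. Origin: centre of its underside.
Mind the look-alikes: they are no part of the job. Leave any blue or green look-alike of the part that bears lid_knob alone.

How it is judged:
On the way, in this order (a step that is already met when the one before it is completed fails the run):
1. the lid stands on the pad, let go (x of lid_knob in the frame of pad between -0.08 and 0.08 m and y of lid_knob in the frame of pad between -0.08 and 0.08 m and height (world z) of lid_knob between 0.092 and 0.106 m and angle between lid_knob's own z axis and vertical below 0.1 rad and contact force between the fingers and lid below 0.05 N and linear speed of lid below 0.03 m/s), for 0.2 s.
2. the cap has been turned free (at least 1.2 rad) with the jar still down in its well (angle between the x axis of cap_center and the x axis of jar_center, either way round above 1.2 rad and distance of jar_center from where it was at the start of the episode below 0.005 m and angle between jar_center's own z axis and vertical below 0.06 rad), for 0.1 s.
At the end, for the whole second after the job is handed in: Lid upright on the pad, its centre within 80 mm of the pad's centre each way; jar within 5 mm of its start; fingers hold the cap clear of the jar, its centre 12 to 62 mm above where it sat, within 20 mm of the jar's axis, tilted under 0.2 rad, at rest (x of lid_knob in the frame of pad between -0.08 and 0.08 m and y of lid_knob in the frame of pad between -0.08 and 0.08 m and height (world z) of lid_knob between 0.092 and 0.106 m and angle between lid_knob's own z axis and vertical below 0.1 rad and distance of jar_center from where it was at the start of the episode below 0.005 m and angle between jar_center's own z axis and vertical below 0.06 rad and contact force between the fingers and cap above 1 N and contact force between cap and jar below 0.05 N and height (world z) of cap_center between 0.106 and 0.156 m and horizontal distance between cap_center and jar_center below 0.02 m and angle between cap_center's own z axis and vertical below 0.2 rad and linear speed of cap below 0.02 m/s); the arm keeps its last pose, push and grip.
It fails at once if the jar was pulled up out of its seat by more than 15 mm (distance of jar_center from where it was at the start of the episode above 0.015 m).
It fails at once if the lid was dropped (contact force between the fingers and lid below 0.02 N and linear speed of lid above 0.6 m/s).
It fails at once if another thing on the desk was moved more than 30 mm (distance of any of paperweight, stapler, pot, books from where it was at the start of the episode above 0.03 m).
It also fails if it takes over 59 s, if anything falls off the work surface, if the arm or the gripper's body presses on something with over 40 N, if the wrist force passes 120 N, or if a joint passes its speed limit or range.

ROBOT

A 6-joint arm with a two-finger parallel gripper is mounted at the origin on the work surface. World frame = base frame: x ahead of the robot, y to its left, z up, the work surface at z = 0. Lengths are in m, angles in rad, forces in N, time in s.
With the tool pointing down it reaches from about 0.375 to 0.9 m from the base axis. Payload 3.1 kg.
Tool frame: the origin (TCP) lies at the very end of the fingers, on their centre line; the grasp point (between the pads) lies 19 mm behind it; z points along the fingers, y is the line along which they close (so a half turn about z gives the same grasp; the last joint's range is limited). The gripper opens to 85 mm and grips with 20 to 120 N. Pads are 22 mm wide; open, the fingers measure 114 mm over their backs; the gripper's body (76 mm by 85 mm) begins 54 mm behind the grasp point. The pads swing forward as they close: fully open they stand 13 mm farther back than shut.
Start: joints at [-1.425, 0.527, 1.433, -0, 1.181, -0.178], TCP at [0.199, -0.592, 0.231] pointing down, gripper open.
Joint ranges: [-3.08, 3.08], [-0.75, 2.2], [0.22, 2.44], [-1.43, 4.57], [0, 2.65], [-2.85, 2.85]. Speed limits (rad/s): [2.79, 2.79, 3.14, 3.14, 3.14, 3.14].

INTERFACE

Orientations are given as a unit quaternion [x, y, z, w].
In Python, from station import manip gives the robot as it stands.
- The arm moves only by the shell command python3 -m handwheel 'ROWS' [FORCE]. ROWS is JSON, a list of rows, each a list of 7 numbers: the shift along the world's x, y, z in mm, then the turn, a rotation vector about the world's x, y, z in degrees, then the opening, from 0 (shut) to 1 (fully open). A call has exactly 10 rows; each row shifts and turns the commanded pose from where the row before left it; what a row does not reach is not made up. A row lasts 1/8 s, in which the tool goes at most 62.5 mm and 10.7 degrees, less where a joint would pass 70% of its speed; a pose out of reach is approached as far as the arm can. A call is refused whole if a number of a shift passes 62.5 or a number of a turn 10.7, either way. A call with a gripper value outside its range is refused whole. The fingers move at their own pace and stop on an object; FORCE is the grip in N (left out, the last holds). Time passes only in rows, so rows that do not move let the fingers close, or fill a call up. It gives the time, the measured TCP pose, the force, the opening and the grip force at its end, in the units of the state.
- manip.sense(): the state, without advancing time (a new reading comes with each control period).
- manip.snapshot(name): name is "scene" or "top"; returns the picture (480x640x3 uint8, red, green, blue); there is no depth.
- manip.get_calibration(name): a dict with "K" (3x3 intrinsics, pixels), "k1" (the pictures are not rectified: a ray, as slopes to the right and down, at radius r is drawn at 1 + k1 r^2 times it, then the intrinsics apply), "rvec" (rotation vector, rad) and "tvec" (3), from world to camera coordinates, as OpenCV has them. Camera axes: x right, y down, z forward; pixel columns grow to the right and rows downward; lengths in m; the calibration is good to about 2 mm. A picture is of the moment at which its call begins. get_calibration takes no time and is no camera call.
- manip.sign_off(): hands the job in; it is judged then, once.
The state is a dict: "t": time; "q": joint angles; "qd": joint speeds; "tau": joint torques, N m; "tcp_pos": TCP position; "tool_rot": TCP orientation; "force": force on the tool from outside, world axes, zero at the start; "ft_torque": the same for the moment, N m; "finger_gap": opening from 0.0 (shut) to 1.0 (fully open); "gripper_force": force on a finger pad.
Only numpy, scipy, OpenCV 4.12 (cv2) and the standard library are available. Lean on these libraries where they do the work, as an engineer would, in place of code of your own. Each camera call takes 0.05 s, during which the arm holds its last target. There are 200 camera calls.

## Working session

There is one attempt and no reset: what is moved stays moved. The work goes in short steps, Python scripts to look and compute and a shell command to move; the robot and the scene stay as the last step left them, time stands still between calls to the robot, and variables do not carry over. Pictures are saved under pics/ and viewed, at most 14 in all, crops included, and the job is handed in when it is done.

```bash
mkdir -p pics
cat > h.py <<'E'
import numpy as np, cv2
from station import manip
def snap(cam,fn):
    im=manip.snapshot(cam); cv2.imwrite('pics/'+fn,im[:,:,::-1]); return im
def ray(cam,uv):
    c=manip.get_calibration(cam);K=np.array(c['K']);uv=np.atleast_2d(np.array(uv,float))
    R=cv2.Rodrigues(np.array(c['rvec'],float))[0];t=np.array(c['tvec'],float).ravel()
    p=cv2.undistortPoints(uv[:,None],K,np.array([c['k1'],0,0,0.]))[:,0]
    d=np.c_[p,np.ones(len(p))]@R; return -R.T@t,d
def onz(cam,uv,z):
    o,d=ray(cam,uv); return o+d*((z-o[2])/d[:,2])[:,None]
def proj(cam,P):
    c=manip.get_calibration(cam)
    return cv2.projectPoints(np.atleast_2d(np.array(P,float)),np.array(c['rvec'],float),np.array(c['tvec'],float),np.array(c['K'],float),np.array([c['k1'],0,0,0.]))[0][:,0]
E
python3 - <<'E'
from h import *
for c in('scene','top'):
    snap(c,c+'0.png'); print(c,ray(c,[320,240]))
s=manip.sense();print(s['t'],s['tcp_pos'],s['tool_rot'],s['force'])
E
```

```text
scene (array([ 1.31691651, -0.5315862 ,  0.79095704]), array([[-0.65941029,  0.45834482, -0.59594889]]))
top (array([ 3.54011262e-01, -1.03251760e-03,  1.89754361e+00]), array([[ 0.08368366, -0.01424799, -0.99658313]]))
0.1 [ 0.19938984 -0.5916469   0.23044428] [ 9.86838400e-01  1.61706467e-01  1.35997284e-05 -9.94920337e-04] [-0.77980399  0.59585897 -0.2521818 ]
```

View pics/top0.png

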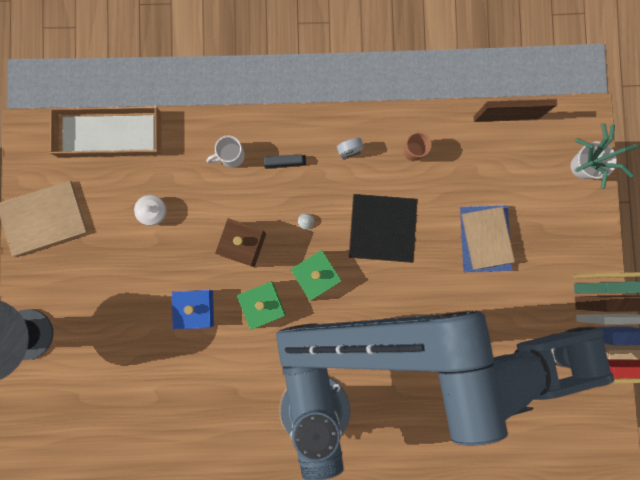

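View pics/scene0.png

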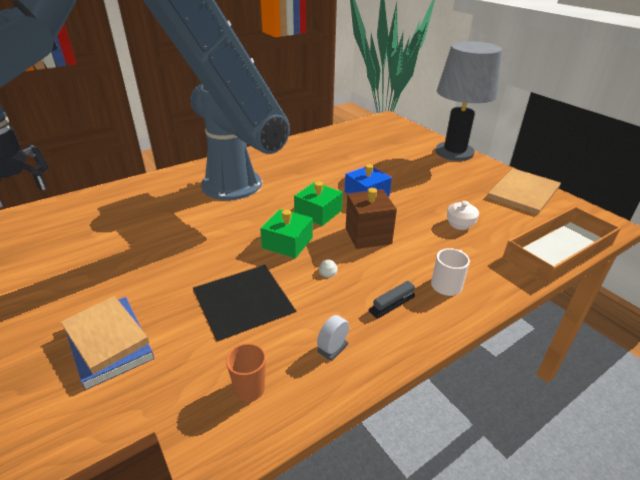

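The top view shows the dark caddy lid at about (241,242) with its knob at (238,241). The pad is at (384,228), the paperweight at (306,221), and the green and blue look-alikes are below. In the scene view the knob is at (373,195) and the pad at (244,300).

```bash
cat > m1.py <<'E'
from h import *
T=cv2.imread('pics/top0.png');S=cv2.imread('pics/scene0.png')
def mask(im,box,f):
    h=cv2.cvtColor(im,cv2.COLOR_BGR2HSV).astype(int);m=f(h[...,0],h[...,1],h[...,2]).astype(np.uint8)
    z=np.zeros_like(m);a,b,c,d=box;z[b:d,a:c]=m[b:d,a:c]
    n,l,st,ce=cv2.connectedComponentsWithStats(z);k=1+st[1:,4].argmax();return (l==k).astype(np.uint8),ce[k],st[k]
m,c,st=mask(T,(340,185,430,275),lambda h,s,v:v<50);print('pad',c,st)
cn=max(cv2.findContours(m,0,1)[0],key=cv2.contourArea)
P=onz('top',cn[:,0].astype(float),.004)[:,:2].astype(np.float32);print(cv2.minAreaRect(P))
for nm,im,b in(('top',T,(228,232,248,250)),('scene',S,(362,186,384,206))):
    m,c,st=mask(im,b,lambda h,s,v:(h>14)&(h<32)&(s>120)&(v>130));print(nm,'knob',c,st)
    print(onz(nm,c,.147+.0))
m,c,st=mask(T,(212,214,270,272),lambda h,s,v:(v<105)); print('lid',c,st)
crop=lambda im,a,b,c,d,k:cv2.resize(im[b:d,a:c],None,fx=k,fy=k,interpolation=cv2.INTER_NEAREST)
cv2.imwrite('pics/c1.png',np.hstack([crop(T,210,212,274,276,6),crop(S,340,180,404,244,6)]))
E
python3 m1.py
```

```text
pad [382.925      227.88865979] [ 349  195   68   67 3880]
((0.5452889800071716, -0.22336943447589874), (0.19670222699642181, 0.19517482817173004), 84.08596801757812)
top knob [237.41666667 237.83333333] [233 236   9   6  12]
[[0.51343546 0.21003646 0.147     ]]
scene knob [372.20792079 194.11881188] [368 188  10  14 101]
[[0.50674687 0.20647735 0.147     ]]
lid [245.9442953  244.48724832] [ 216  222   54   45 1490]
```

View pics/c1.png

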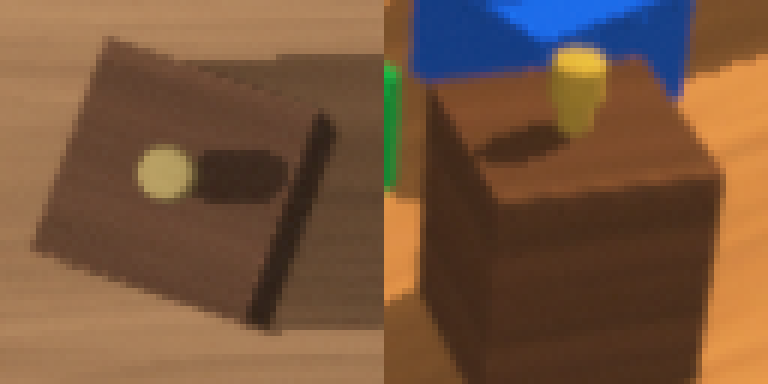

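Run:
```python
from h import *
print(onz('top',[236.85,240.2],.158),onz('scene',[372,189.7],.158))
c=np.array([[107,38],[318,112],[250,325],[33,248]])/6+[209.5,211.5]
P=onz('top',c,.122);print(P,P.mean(0))
d=P-np.roll(P,1,0);print(np.linalg.norm(d,axis=1),np.degrees(np.arctan2(d[:,1],d[:,0]))%90)
print(onz('top',[306,221],.02),onz('top',[[261,305],[316,275]],.07))
from scipy.spatial.transform import Rotation as R
print(R.from_quat(manip.sense()['tool_rot']).as_matrix())
```

```text
[[0.50572294 0.21041481 0.158     ]] [[0.5016925  0.20874912 0.158     ]]
[[0.57492766 0.24150042 0.122     ]
 [0.53616823 0.13990756 0.122     ]
 [0.43392282 0.17450243 0.122     ]
 [0.47384299 0.27841818 0.122     ]] [0.50471543 0.20858215 0.122     ]
[0.10761521 0.10873547 0.10793947 0.11131982] [69.9369864  69.11728323 71.30668419 68.98527445]
[[0.57148276 0.01360678 0.02      ]] [[ 0.31940083  0.15242728  0.07      ]
 [ 0.40348941 -0.01241605  0.07      ]]
[[ 9.47702036e-01  3.19156330e-01 -2.94928638e-04]
 [ 3.19156276e-01 -9.47700057e-01  1.96804952e-03]
 [ 3.48611574e-04 -1.95925286e-03 -9.99998020e-01]]
```

```bash
python3 -m handwheel '[[28,40,0,0,0,0,1],[28,40,0,0,0,0,1],[28,40,0,0,0,0,1],[28,40,0,0,0,0,1],[28,40,0,0,0,0,1],[28,40,0,0,0,0,1],[28,40,0,0,0,0,1],[28,40,0,0,0,0,1],[28,40,0,0,0,0,1],[28,40,0,0,0,0,1]]' 40
python3 -m handwheel '[[4,50,0,0,0,0,1],[4,50,0,0,0,0,1],[4,50,0,0,0,0,1],[4,50,0,0,0,0,1],[4,50,0,0,0,0,1],[4,50,0,0,0,0,1],[1,50,0,0,0,0,1],[0,40,0,0,0,0,1],[0,11,0,0,0,0,1],[0,0,0,0,0,0,1]]'
python3 - <<'E'
from h import *
s=manip.sense();print(s['t'],s['tcp_pos'],s['tool_rot'],s['force'],s['q'])
a=snap('top','t1.png');b=snap('scene','s1.png')
crop=lambda im,a,b,c,d,k:cv2.resize(im[b:d,a:c,::-1],None,fx=k,fy=k,interpolation=cv2.INTER_NEAREST)
cv2.imwrite('pics/c2.png',np.hstack([crop(b,320,100,440,250,4),crop(a,200,200,280,300,6)[:600,:]]))
E
```

```text
t: 1.35
tcp_pos: [0.4801, -0.1908, 0.2311]
tool_rot: [0.987, 0.162, -0.0, -0.0]
force: [0.8, 0.9, 0.9]
finger_gap: 1.005
gripper_force: 0.0
t: 2.6
tcp_pos: [0.5041, 0.2088, 0.231]
tool_rot: [0.987, 0.162, -0.0, 0.0]
force: [0.5, 0.1, -0.3]
finger_gap: 1.003
gripper_force: 0.0
2.6 [0.50413839 0.20876815 0.23097295] [ 9.86732816e-01  1.62351747e-01 -4.29960448e-04  2.74247600e-04] [ 0.47771847  0.07529317 -0.2935191 ] [ 1.88047307e-01  4.21710408e-01  1.63223780e+00 -5.94679824e-04
  1.08851787e+00  1.43297252e+00]
```

View pics/s1.png

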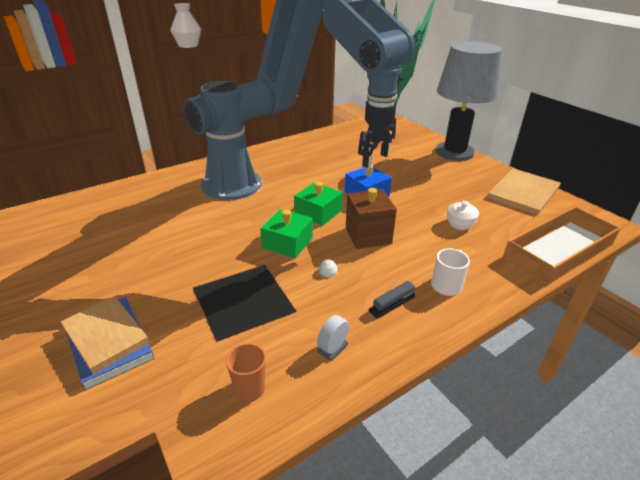

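The fingers are open and directly above the knob: tips at about (376,150), knob at (373,195). I'll descend 104 mm and grip.

```bash
python3 -m handwheel '[[0,0,-20,0,0,0,1],[0,0,-25,0,0,0,1],[0,0,-20,0,0,0,1],[0,0,-15,0,0,0,1],[0,0,-12,0,0,0,1],[0,0,-8,0,0,0,1],[0,0,-3,0,0,0,1],[0,0,0,0,0,0,1],[0,0,0,0,0,0,0.5],[0,0,0,0,0,0,0.4]]' 40
python3 - <<'E'
from h import *
s=manip.sense();print(s['force'],s['ft_torque'])
a=snap('scene','s2.png');cv2.imwrite('pics/c3.png',cv2.resize(a[110:260,290:450,::-1],None,fx=4,fy=4))
E
```

```text
t: 3.95
tcp_pos: [0.5047, 0.2088, 0.1287]
tool_rot: [0.987, 0.162, 0.0, -0.0]
force: [0.5, 0.1, 0.0]
finger_gap: 0.602
gripper_force: 0.0
[0.51382558 0.13373622 0.04440665] [ 0.03752596 -0.01402951  0.0215213 ]
```

View pics/c3.png

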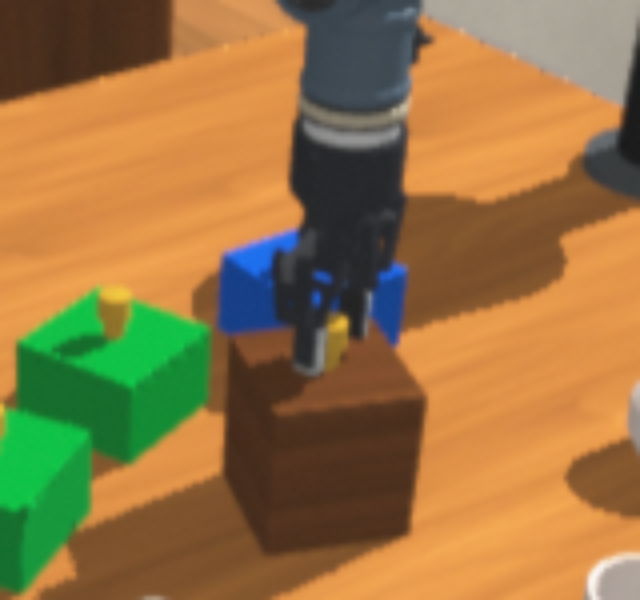

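The knob at crop (336,345) lies between the fingertips at (310,365) and (362,330). I'll close on it.

```bash
python3 -m handwheel '[[0,0,0,0,0,0,0.35],[0,0,0,0,0,0,0.2],[0,0,0,0,0,0,0],[0,0,0,0,0,0,0],[0,0,0,0,0,0,0],[0,0,0,0,0,0,0],[0,0,0,0,0,0,0],[0,0,0,0,0,0,0],[0,0,2,0,0,0,0],[0,0,3,0,0,0,0]]' 50
python3 -c "
from h import *
s=manip.sense();print(s['force'],s['ft_torque'])"
```

```text
t: 5.25
tcp_pos: [0.5038, 0.2084, 0.1326]
tool_rot: [0.987, 0.162, -0.001, 0.0]
force: [-0.5, -1.3, -3.1]
finger_gap: 0.284
gripper_force: 49.1
[-0.46682557 -1.32156089 -3.13051802] [ 0.04257487 -0.03633523  0.05755065]
```

```bash
python3 -m handwheel '[[0,0,4,0,0,0,0],[0,0,8,0,0,0,0],[0,0,10,0,0,0,0],[0,0,10,0,0,0,0],[0,0,10,0,0,0,0],[0,0,10,0,0,0,0],[0,0,10,0,0,0,0],[0,0,8,0,0,0,0],[0,0,4,0,0,0,0],[0,0,0,0,0,0,0]]'
python3 -c "
from h import *
s=manip.sense();print(s['force'],s['ft_torque'])
snap('scene','s3.png')"
```

```text
t: 6.5
tcp_pos: [0.5045, 0.2087, 0.2075]
tool_rot: [0.987, 0.162, 0.0, -0.0]
force: [-0.6, -0.1, -2.0]
finger_gap: 0.287
gripper_force: 49.1
[-0.58697149 -0.12731241 -2.01394898] [0.02614086 0.00297831 0.00632981]
```

View pics/s3.png

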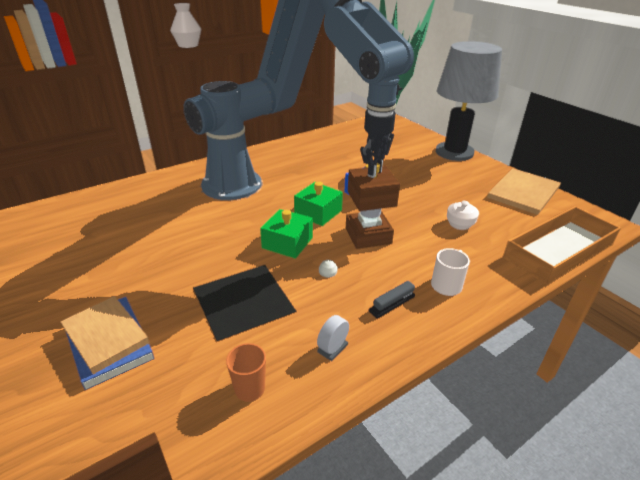

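The lid is held level at (373,187), above the jar and cap at (371,217), and it has cleared them. I'll carry it over to the pad.

```bash
python3 -m handwheel '[[1,-15,5,0,0,0,0],[3,-30,0,0,0,0,0],[5,-45,0,0,0,0,0],[5,-50,0,0,0,0,0],[5,-50,0,0,0,0,0],[5,-50,0,0,0,0,0],[5,-50,0,0,0,0,0],[5,-50,0,0,0,0,0],[4,-45,0,0,0,0,0],[2,-30,0,0,0,0,0]]'
python3 -m handwheel '[[1,-12,-5,0,0,0,0],[0,-5,-15,0,0,0,0],[0,0,-20,0,0,0,0],[0,0,-20,0,0,0,0],[0,0,-20,0,0,0,0],[0,0,-20,0,0,0,0],[0,0,-12,0,0,0,0],[0,0,-8,0,0,0,0],[0,0,-4,0,0,0,0],[0,0,-1,0,0,0,0]]'
python3 - <<'E'
from h import *
s=manip.sense();print(s['force'],s['ft_torque'])
a=snap('scene','s4.png')
E
```

```text
t: 7.8
tcp_pos: [0.5439, -0.2097, 0.2122]
tool_rot: [0.987, 0.161, -0.0, 0.0]
force: [-0.2, -0.4, -2.1]
finger_gap: 0.286
gripper_force: 49.4
t: 9.05
tcp_pos: [0.5457, -0.2233, 0.0875]
tool_rot: [0.987, 0.162, 0.0, 0.0]
force: [0.3, -0.7, -2.4]
finger_gap: 0.287
gripper_force: 49.5
[ 0.26957157 -0.74552719 -2.39401336] [ 0.02911623 -0.03522963 -0.00334502]
```

View pics/s4.png

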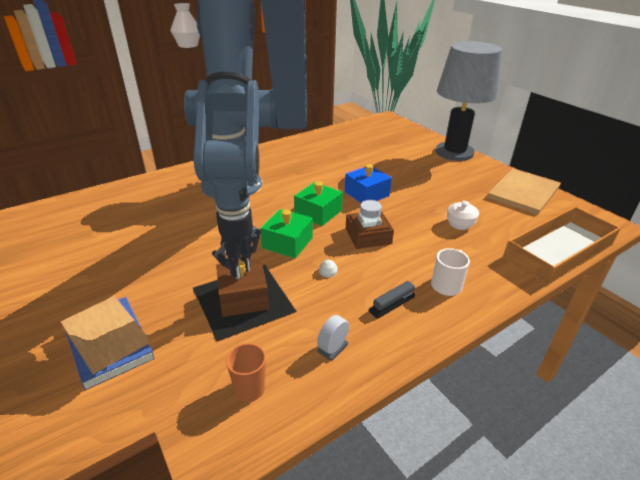

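The lid hangs over the middle of the pad at (243,290), a few mm above it, and the cap is visible at (371,208). I'll lower gently.

```bash
python3 -m handwheel '[[0,0,-1,0,0,0,0],[0,0,-1,0,0,0,0],[0,0,-1,0,0,0,0],[0,0,-1,0,0,0,0],[0,0,-0.7,0,0,0,0],[0,0,-0.7,0,0,0,0],[0,0,0,0,0,0,0],[0,0,0,0,0,0,0],[0,0,0,0,0,0,0],[0,0,0,0,0,0,0]]'
```

```text
t: 10.35
tcp_pos: [0.5454, -0.2233, 0.0826]
tool_rot: [0.987, 0.162, 0.0, 0.0]
force: [-2.6, 0.5, 5.3]
finger_gap: 0.287
gripper_force: 50.2
```

Contact: force z went from −2.4 N to +5.3 N. I'll release and rise, then refine the cap position while there.

```bash
python3 -m handwheel '[[0,0,0,0,0,0,0.35],[0,0,0,0,0,0,0.45],[0,0,0,0,0,0,0.6],[0,0,0,0,0,0,1],[0,0,0,0,0,0,1],[0,0,0,0,0,0,1],[0,0,10,0,0,0,1],[0,0,30,0,0,0,1],[0,0,45,0,0,0,1],[0,0,45,0,0,0,1]]'
python3 - <<'E'
from h import *
s=manip.sense();print(s['force'])
a=snap('top','t5.png');b=snap('scene','s5.png')
cv2.imwrite('pics/c5.png',np.hstack([cv2.resize(a[210:274,208:272,::-1],None,fx=6,fy=6,interpolation=0),cv2.resize(b[190:254,340:404,::-1],None,fx=6,fy=6,interpolation=0)]))
E
```

```text
t: 11.6
tcp_pos: [0.5453, -0.2232, 0.2137]
tool_rot: [0.987, 0.162, 0.0, 0.0]
force: [1.3, -1.0, 0.6]
finger_gap: 1.0
gripper_force: 0.0
[ 1.3099682  -1.00948249  0.61200503]
```

View pics/c5.png

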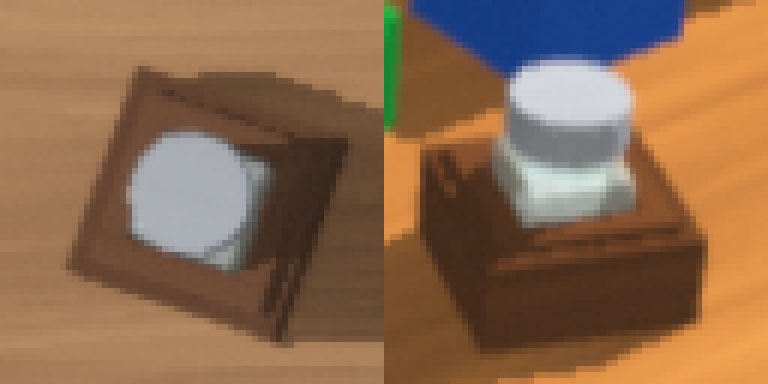

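View pics/s5.png

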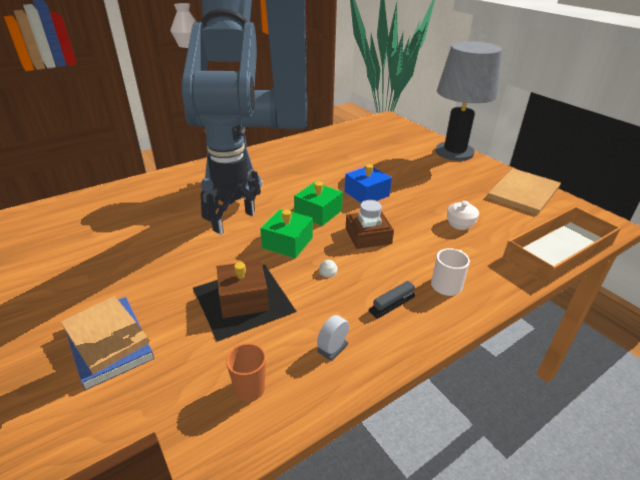

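The lid stands on the pad at (243,290), let go. The cap top's centre is at about top (238.8,241.5) and scene (370.7,204.8).

```bash
python3 - <<'E'
from h import *
print(onz('top',[238.8,241.4],.1065),onz('scene',[370.7,204.8],.1065))
print(onz('top',[[238.8-10.2,241.4],[238.8+10.2,241.4]],.1065))
E
python3 -m handwheel '[[-1,15,0,0,0,0,1],[-3,30,0,0,0,0,1],[-5,45,0,0,0,0,1],[-5,50,0,0,0,0,1],[-5,50,0,0,0,0,1],[-5,50,0,0,0,0,1],[-5,50,0,0,0,0,1],[-5,50,0,0,0,0,1],[-5,50,0,0,0,0,1],[-2,30,0,0,0,0,1]]'
```

```text
[[0.5065405  0.21102794 0.1065    ]] [[0.49952206 0.21115086 0.1065    ]]
[[0.5073277  0.24081864 0.1065    ]
 [0.50575371 0.18121917 0.1065    ]]
t: 12.95
tcp_pos: [0.5015, 0.1994, 0.2103]
tool_rot: [0.987, 0.163, -0.002, -0.0]
force: [0.6, 0.8, 0.2]
finger_gap: 1.002
gripper_force: 0.0
```

```bash
python3 -m handwheel '[[1.5,10.6,-10,0,0,0,1],[0,0,-20,0,0,0,1],[0,0,-25,0,0,0,1],[0,0,-25,0,0,0,1],[0,0,-20,0,0,0,1],[0,0,-15,0,0,0,1],[0,0,-12,0,0,0,1],[0,0,-9,0,0,0,1],[0,0,0,0,0,0,1],[0,0,0,0,0,0,1]]' 25
python3 - <<'E'
from h import *
s=manip.sense();print(s['force'],s['tcp_pos'])
b=snap('scene','s6.png');a=snap('top','t6.png')
cv2.imwrite('pics/c6.png',cv2.resize(b[140:260,310:440,::-1],None,fx=5,fy=5))
E
```

```text
t: 14.2
tcp_pos: [0.5064, 0.2074, 0.0763]
tool_rot: [0.987, 0.162, 0.001, -0.0]
force: [0.7, -0.2, 0.4]
finger_gap: 1.001
gripper_force: 0.0
[ 0.73868213 -0.17606327  0.42522055] [0.50636591 0.20741745 0.07633206]
```

View pics/c6.png

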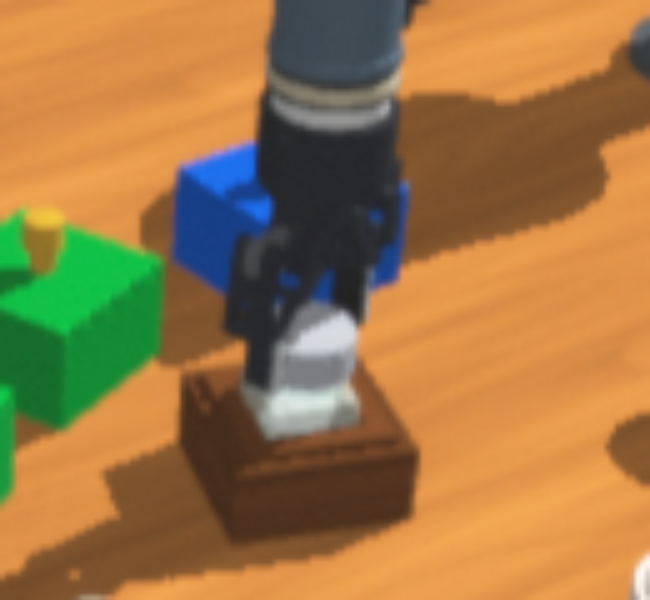

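The cap at crop (315,355) sits between the open fingers, whose tips are beside and behind it. I'll correct by (−3, +2.5, −3) mm and close lightly to check the centring.

```bash
python3 -m handwheel '[[-3,2.5,-1,0,0,0,1],[0,0,-2,0,0,0,1],[0,0,0,0,0,0,0.8],[0,0,0,0,0,0,0.75],[0,0,0,0,0,0,0.6],[0,0,0,0,0,0,0.6],[0,0,0,0,0,0,0.6],[0,0,0,0,0,0,0.6],[0,0,0,0,0,0,0.6],[0,0,0,0,0,0,0.6]]' 25
python3 -c "
from h import *
s=manip.sense();print(s['force'],s['ft_torque'],s['tcp_pos'])"
```

```text
t: 15.55
tcp_pos: [0.5034, 0.2096, 0.0731]
tool_rot: [0.987, 0.162, 0.0, 0.0]
force: [1.2, -5.0, 4.7]
finger_gap: 0.691
gripper_force: 26.7
[ 1.1708163  -5.04495806  4.72084232] [-0.71311043 -0.19253748  0.01139979] [0.50336966 0.20963672 0.07314333]
```

```bash
python3 -m handwheel '[[0.3,-1,0.5,0,0,0,0.6],[0,0,0,0,0,0,0.5],[0,0,0,0,0,0,0.5],[0,0,0,0,0,0,0.5],[0,0,0.1,0,0,3,0.5],[0,0,0.1,0,0,4,0.5],[0,0,0.1,0,0,4,0.5],[0,0,0.1,0,0,4,0.5],[0,0,0,0,0,0,0.5],[0,0,0,0,0,0,0.5]]' 70
python3 -c "
from h import *
s=manip.sense();print(s['force'],s['ft_torque'],s['tcp_pos'])"
```

```text
t: 16.8
tcp_pos: [0.5027, 0.2092, 0.0737]
tool_rot: [0.957, 0.289, -0.0, -0.0]
force: [-1.1, 2.1, 2.4]
finger_gap: 0.675
gripper_force: 74.4
[-1.09947024  2.12377566  2.39183284] [0.41236421 0.13041018 0.0978541 ] [0.5027094  0.20922476 0.07368159]
```

```bash
python3 -m handwheel '[[0,0,0.2,0,0,4,0.5],[0,0,0.2,0,0,5,0.5],[0,0,0.2,0,0,5,0.5],[0,0,0.2,0,0,5,0.5],[0,0,0.2,0,0,5,0.5],[0,0,0.2,0,0,5,0.5],[0,0,0.2,0,0,5,0.5],[0,0,0.2,0,0,5,0.5],[0,0,0,0,0,0,0.5],[0,0,0,0,0,0,0.5]]'
python3 -c "
from h import *
s=manip.sense();print(s['force'],s['ft_torque'],s['tcp_pos'],s['q'][5])"
```

```text
t: 18.05
tcp_pos: [0.5027, 0.2086, 0.075]
tool_rot: [0.806, 0.592, -0.001, -0.0]
force: [-0.5, -0.9, -1.0]
finger_gap: 0.677
gripper_force: 74.5
[-0.49171207 -0.93839486 -1.01041347] [-0.09948015  0.09191731  0.03284034] [0.50272951 0.2085819  0.07503402] 0.49312431828487474
```

```bash
python3 -m handwheel '[[0,0,0.2,0,0,4,0.5],[0,0,0.2,0,0,5,0.5],[0,0,0.2,0,0,5,0.5],[0,0,0.1,0,0,5,0.5],[0,0,0.1,0,0,5,0.5],[0,0,0,0,0,4,0.5],[0,0,0,0,0,3,0.5],[0,0,0,0,0,0,0.5],[0,0,0,0,0,0,0.5],[0,0,0,0,0,0,0.5]]'
python3 - <<'E'
from h import *
from scipy.spatial.transform import Rotation as R
s=manip.sense();print(s['force'],s['ft_torque'],s['tcp_pos'],s['q'][5])
m=R.from_quat(s['tool_rot']).as_matrix();print(np.degrees(np.arctan2(m[1,0],m[0,0])))
b=snap('scene','s7.png')
cv2.imwrite('pics/c7.png',cv2.resize(b[140:260,310:440,::-1],None,fx=5,fy=5))
E
```

```text
t: 19.3
tcp_pos: [0.5034, 0.2089, 0.0762]
tool_rot: [0.619, 0.786, 0.0, 0.0]
force: [-0.3, 0.3, 0.3]
finger_gap: 0.676
gripper_force: 75.1
[-0.2832213   0.31942957  0.25519262] [ 0.00889338 -0.07571126 -0.05398851] [0.50338312 0.20886558 0.07621835] -0.0487353550286849
103.57488608345464
```

View pics/c7.png

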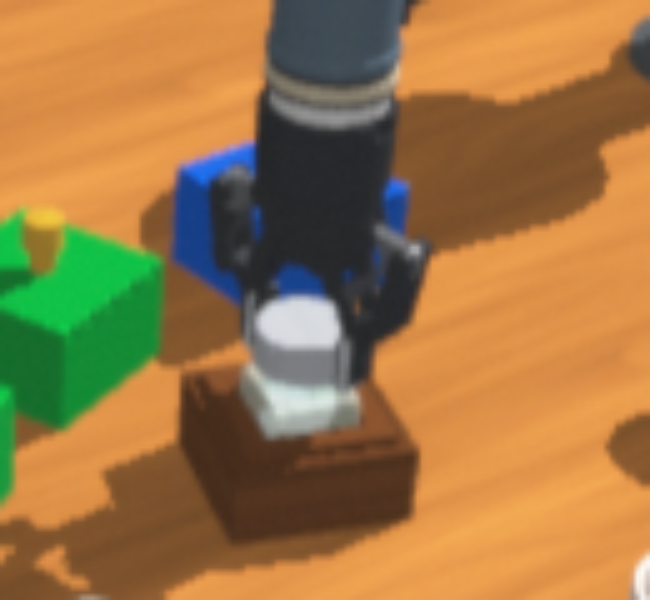

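The cap is gripped level at crop (300,340), with the jar body still down in the caddy, after an 85° turn. I'll test with a 3 mm lift and check for the jar's weight (5 N).

```bash
python3 -m handwheel '[[0,0,0.5,0,0,0,0.5],[0,0,0.5,0,0,0,0.5],[0,0,0.5,0,0,0,0.5],[0,0,0.5,0,0,0,0.5],[0,0,0.5,0,0,0,0.5],[0,0,0.5,0,0,0,0.5],[0,0,0,0,0,0,0.5],[0,0,0,0,0,0,0.5],[0,0,0,0,0,0,0.5],[0,0,0,0,0,0,0.5]]'
python3 -c "
from h import *
s=manip.sense();print(s['force'],s['ft_torque'],s['tcp_pos'])"
```

```text
t: 20.6
tcp_pos: [0.5033, 0.2088, 0.0792]
tool_rot: [0.618, 0.786, -0.0, -0.0]
force: [-0.2, -0.2, -0.2]
finger_gap: 0.677
gripper_force: 75.0
[-0.16445167 -0.22638239 -0.24639036] [ 0.00162098 -0.02088628  0.00239054] [0.50328484 0.20879412 0.07920347]
```

Nothing is hanging on it, so the cap is free. I'll lift 25 mm more.

```bash
python3 -m handwheel '[[0,0,2,0,0,0,0.5],[0,0,3,0,0,0,0.5],[0,0,4,0,0,0,0.5],[0,0,5,0,0,0,0.5],[0,0,5,0,0,0,0.5],[0,0,4,0,0,0,0.5],[0,0,2,0,0,0,0.5],[0,0,0,0,0,0,0.5],[0,0,0,0,0,0,0.5],[0,0,0,0,0,0,0.5]]'
python3 - <<'E'
from h import *
s=manip.sense();print(s['force'],s['ft_torque'],s['tcp_pos'],s['gripper_force'])
b=snap('scene','s8.png')
cv2.imwrite('pics/c8.png',cv2.resize(b[140:340,180:440,::-1],None,fx=3,fy=3))
E
```

```text
t: 21.85
tcp_pos: [0.5032, 0.2088, 0.104]
tool_rot: [0.618, 0.786, -0.0, -0.0]
force: [0.5, 1.2, -0.9]
finger_gap: 0.678
gripper_force: 75.0
[ 0.53462773  1.24311395 -0.92656765] [-0.00748079  0.00927634 -0.0205892 ] [0.50315655 0.20877884 0.10403034] 74.95818290859461
```

View pics/c8.png

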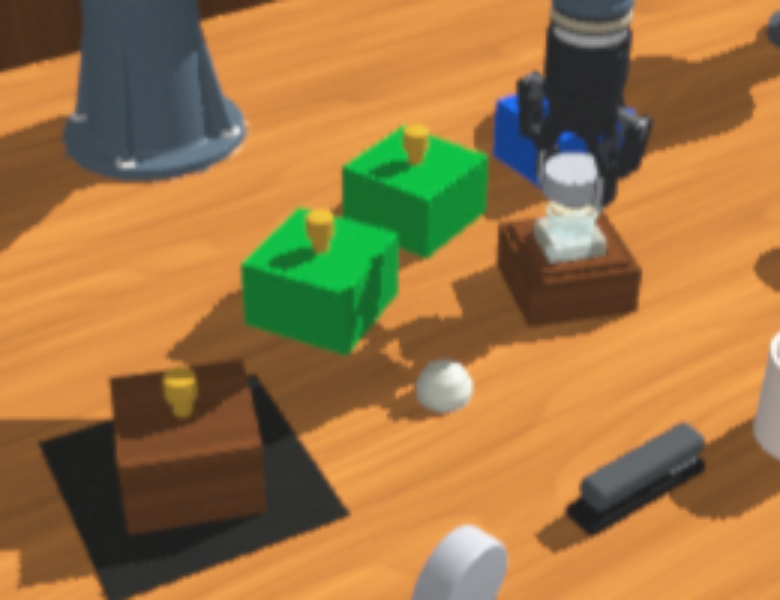

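The cap is held level at (570,180), above the jar's neck at (572,215). The jar is seated, and the lid stands on the pad at (188,450). I'll hand it in.

```bash
python3 -c "
from h import *
print(manip.sign_off())"
```

```text
the job is handed in; nothing more can be done
None
```

The job is handed in at about 22 s of the 59 s limit: the lid stands on the pad, the jar is still in its well, and the cap is held level about 3 cm above where it sat; sign-off returned no verdict.

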